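# Fit the grating disc on the food processor's drive spindle

## Task

Take the grating disc (white knob, many little holes) from its sloping drying stand and fit it level on the food processor's square drive spindle. Holding it by its knob, press it down lightly and turn it slowly until the square socket slips over the spindle and the disc is fully home, then let go. Leave the slicing disc (black knob) undisturbed in its own stand.

Things in the scene. Friction and masses are not known exactly. Their poses are not given: they have to be found in the camera images.
- grater: Grating disc, loose, about 0.16 kg: steel disc 130 mm across with many small dark holes. Origin: on its axis at the underside of the white hub; own z points from hub to knob. Along z: hub 0-28 mm (radius up to 24), steel 28-32 mm, round white knob (30 mm diameter) 32-72 mm. It starts leaning: z is 32 degrees from vertical, towards its stand's front, which faces the robot.
- grater_socket (a point): Centre of the floor of the funnel in the hub's underside, 8 mm up the disc's axis from grater (same axes). The funnel narrows from radius 20 to 16 mm over these 8 mm; from here a blind square socket, 24 mm wide, its sides parallel to own x and y, goes 20 mm deeper.
- grater_knob (a point): Point on the disc's axis inside the white knob, 56 mm from the hub's underside (24 mm above the steel disc's top face, 16 mm below the knob's end); a good place to grip. Axes as grater.
- slicer: Slicing disc, loose: same shape and size, but with a black knob and two long slots; it stays in its own stand. Origin and axes as grater.
- stand_grater: Green fixed sloping stand of the grating disc, base 135 x 100 mm, 115 mm high, turned a little either way. Origin: centre of its underside; own -x is its low front. The disc's steel lies on two rails 76 mm apart, 75 mm above the table at its centre, its lower edge against two pins that stand 14 mm above the rails; lift it out along its own axis.
- stand_slicer: The same green fixed stand, holding the slicing disc. Either stand can be on the left or on the right.
- processor: Food processor, fixed: black motor base 232 mm across, 100 mm high, on it a clear open bowl, radius 85 mm at the rim, which is 190 mm above the table; black bowl handle on the own -y side, out to 137 mm from the axis. Origin: centre of the underside, on the vertical spindle axis. A white stem with a collar stands in the middle of the bowl.
- seat (a point): Top centre of the white collar (50 mm across), 175 mm above the table on the vertical spindle axis: the hub's underside rests here when fully home. Above it rises the orange square spindle (see spindle_top). These axes turn with the processor's body, not with the spindle.
- spindle_top (a point): Top of the orange spindle, 24 mm above seat: slick plastic, 20 x 20 mm square for 20 mm, then a 4 mm cone. The square stands at any angle, not told by these axes (cameras show it), and turns stiffly (0.2 N m). A disc out of line stops with its hub about 12 mm above the collar; within 12 degrees of line (any quarter turn) it slips down.
Mind the look-alikes: they are no part of the job. What is shaped like the grater but orange is not meant.

How it is judged:
On the way, in this order (a step that is already met when the one before it is completed fails the run):
1. the grating disc is lifted out of its stand, held in the fingers (height (world z) of grater_knob above 0.16 m and contact force between the fingers and grater above 0.5 N), for 0.1 s.
2. the disc's hub is fully home over the spindle while the fingers are still on the disc (z of grater in the frame of seat below 0.004 m and horizontal distance between grater and seat below 0.005 m and contact force between the fingers and grater above 0.3 N), for 0.1 s.
At the end, for the whole second after the job is handed in: The grating disc is fully home on the spindle: hub underside within 4 mm of the collar's top and 5 mm of the spindle's axis, disc level within 4 degrees (knob up), at rest and let go; the slicing disc is within 20 mm of where it started, in its stand (z of grater in the frame of seat between -0.004 and 0.004 m and horizontal distance between grater and seat below 0.005 m and angle between grater's own z axis and vertical below 0.07 rad and linear speed of grater below 0.02 m/s and distance of slicer from where it was at the start of the episode below 0.02 m); the robot touches nothing.
It fails at once if the slicing disc is moved by more than 20 mm (distance of slicer from where it was at the start of the episode above 0.02 m).
It fails at once if the grating disc is pressed on the food processor with more than 80 N (contact force between grater and processor above 80 N).
It also fails if it takes over 58 s, if anything falls off the work surface, if the arm or the gripper's body presses on something with over 40 N, if the wrist force passes 120 N, or if a joint passes its speed limit or range.

## Robot

A 6-joint arm with a two-finger parallel gripper is mounted at the origin on the work surface. World frame = base frame: x ahead of the robot, y to its left, z up, the work surface at z = 0. Lengths are in m, angles in rad, forces in N, time in s.
With the tool pointing down it reaches from about 0.25 to 0.725 m from the base axis. Payload 4 kg.
Tool frame: the origin (TCP) lies on the centre line of the jaws, within the pads' length; the fingertips stand 11 mm ahead of it and the grasp point (between the pads) lies 8 mm behind it; z points along the fingers, x is the direction in which the jaws open and shut, and the axes are right-handed (so a half turn about z gives the same grasp; the last joint's range is limited). The gripper opens to 85 mm and grips with 20 to 120 N. Pads are 22 mm wide; open, the fingers measure 114 mm over their backs; the gripper's body (76 mm by 85 mm) begins 54 mm behind the grasp point. The pads swing forward as they close: fully open they stand 13 mm farther back than shut.
Start: joints at [1.297, 0.241, 0.005, 1.335, 0, 1.571], TCP at [0.135, 0.481, 0.242] pointing down, gripper open.
Joint ranges: [-2.72, 2.72], [-1.05, 1.87], [-1.09, 1.28], [-1.99, 2.15], [-1.42, 1.44], [-3.14, 3.14]. Speed limits (rad/s): [2.79, 2.79, 3.14, 3.14, 3.14, 3.14].

## Interface

Orientations are given as a unit quaternion [x, y, z, w].
In Python, from workcell import bot, viewer, order gives the robot as it stands. The module is installed in compiled form; this text tells all that it offers.
- The arm moves only by the tool send_rows, never from a script. Its argument "increments" is a list that holds one entry, the list of rows, each a list of 4 numbers: the shift along the tool's x, y, z in m, then the turn about the tool's z in degrees. A call has exactly 8 rows; each row shifts and turns the pose as measured when the row begins, along the tool's axes as they then stand; what a row does not reach is not made up. A row lasts 1/10 s, in which the tool goes at most 50 mm and 8.59 degrees, less where a joint would pass 70% of its speed; a pose out of reach is approached as far as the arm can. A call is refused whole if a number of a shift passes 0.05 or a number of a turn 8.59, either way. A call with a gripper value outside its range is refused whole. "hand" is the closure, from -1 (fully open) to 1 (shut), so that 0 is half open, set as the call begins (left out, the last holds). The fingers move at their own pace and stop on an object; the grip force is fixed at half the most. Time passes only in rows, so rows that do not move let the fingers close, or fill a call up. It gives the time, the measured TCP pose, the force and the opening at its end, in the units of the state.
- bot.get_obs(): the state, without advancing time (a new reading comes with each control period).
- viewer.camera(name): name is "scene" or "top"; returns a dict with "image" (400x640x3 uint8, red, green, blue), "range_z" (400x640 float32, m along the optical axis (not along the pixel's ray), 0 where there is no reading), "camera_matrix" (3x3 intrinsics, pixels), "eye" and "rotation" of the camera in the world. Camera axes: x right, y down, z forward; pixel columns grow to the right and rows downward; lengths in m; the calibration is good to about 2 mm. A picture is of the moment at which its call begins.
- order.job_done(): hands the job in, once; it reports no verdict.
The state is a dict: "clock": time; "joint_pos": joint angles; "joint_vel": joint speeds; "tau": joint torques, N m; "eef_pos": TCP position; "tool_rot": TCP orientation; "ft_force": force on the tool from outside, world axes, zero at the start; "ft_torque": the same for the moment, N m; "grip_width": finger opening in m.
Only numpy, scipy, OpenCV 4.12 (cv2) and the standard library are available. Lean on these libraries where they do the work, as an engineer would, in place of code of your own. Each camera call takes 0.05 s, during which the arm holds its last target.

## Working session

There is one attempt and no reset: what is moved stays moved. The work goes in short steps, Python scripts to look and compute and a tool call to move; the robot and the scene stay as the last step left them, time stands still between calls to the robot, and variables do not carry over. Pictures are saved under pics/ and viewed, and the job is handed in when it is done.

Besides the shell and the picture viewer there is one more tool, called after ">>>" as name(argument=value, ...), one argument or row to a line, values as JSON. send_rows: Moves the arm, as the interface text tells. Its arguments: {"type":"object","properties":{"increments":{"type":"array","items":{"type":"array","items":{"type":"array","items":{"type":"number"}}}},"hand":{"type":"number"}},"required":["increments"]}

```bash
mkdir -p pics
python3 - <<'E'
from workcell import bot, viewer
import cv2,numpy as np
for n in("scene","top"):
    c=viewer.camera(n); cv2.imwrite(f"pics/{n}0.png",c["image"][:,:,::-1]); np.savez(f"{n}0.npz",**c)
    print(n,c["camera_matrix"],c["eye"],c["rotation"])
print(bot.get_obs())
E
```

```text
scene [[462.53494368   0.         318.61734962]
 [  0.         462.53494368 205.18617083]
 [  0.           0.           1.        ]] [0.95452652 0.81363632 0.78574765] [ 0.28261389  0.84250036 -0.43283874 -0.15156898]
top [[384.16299767   0.         318.87012851]
 [  0.         384.16299767 200.45252199]
 [  0.           0.           1.        ]] [0.22802664 0.08095355 1.12005158] [ 0.71257337 -0.695714    0.05725272 -0.07030901]
{'clock': 0.1, 'joint_pos': array([1.29698160e+00, 2.41355406e-01, 3.89436589e-03, 1.33521468e+00,
       1.27510425e-06, 1.57081445e+00]), 'joint_vel': array([-0.00083278, -0.00136789,  0.00300378, -0.00168194,  0.00050265,
       -0.00026691]), 'tau': array([ 6.42385512e-04, -3.73137546e+01,  2.53010184e+01,  1.08562305e-02,
        6.45290243e-05,  5.64545701e-06]), 'eef_pos': array([0.13505829, 0.48085931, 0.24150661]), 'tool_rot': array([ 7.97001360e-01,  6.03976778e-01, -7.49313400e-04,  5.67059726e-04]), 'ft_force': array([ 0.16414322,  0.24660243, -0.07910421]), 'ft_torque': array([ 0.05324048,  0.031916  , -0.00446561]), 'grip_width': 0.08512141626702907}
```

View pics/scene0.png

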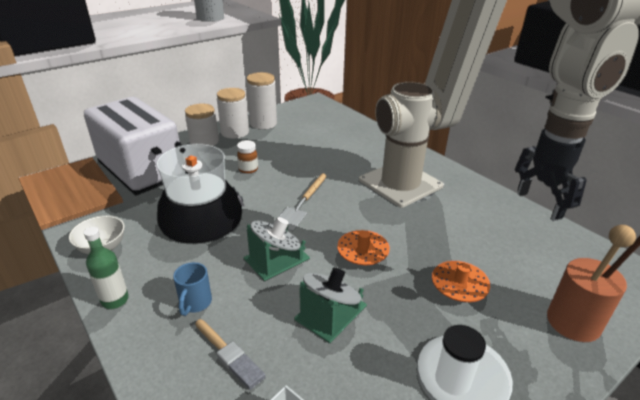

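View pics/top0.png

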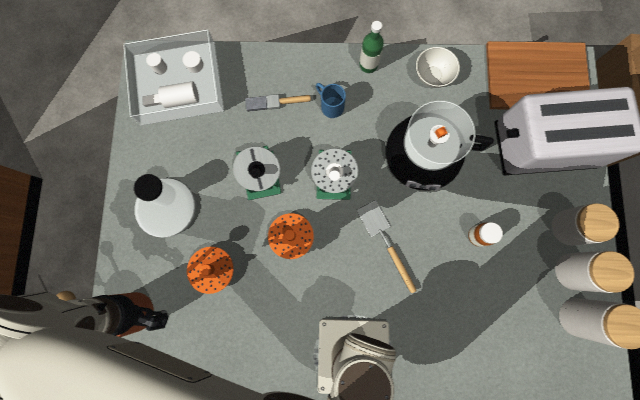

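```bash
cat > h.py <<'E'
import numpy as np,cv2
from scipy.spatial.transform import Rotation as R
def load(f): 
    d=np.load(f); return {k:d[k] for k in d.files}
def rot(c):
    r=np.array(c["rotation"]); return R.from_quat(r).as_matrix() if r.size==4 else r
def cloud(c):
    K=c["camera_matrix"];z=c["range_z"];h,w=z.shape
    u,v=np.meshgrid(np.arange(w),np.arange(h))
    p=np.stack([(u-K[0,2])/K[0,0]*z,(v-K[1,2])/K[1,1]*z,z],-1)
    P=p@rot(c).T+c["eye"]; P[z==0]=np.nan
    return P
def ray(c,u,v):
    K=c["camera_matrix"];d=rot(c)@np.array([(u-K[0,2])/K[0,0],(v-K[1,2])/K[1,1],1]);return np.array(c["eye"]),d
def onplane(c,u,v,z):
    e,d=ray(c,u,v);return e+d*(z-e[2])/d[2]
def proj(c,P):
    q=(np.asarray(P)-c["eye"])@rot(c);K=c["camera_matrix"];return np.stack([K[0,0]*q[...,0]/q[...,2]+K[0,2],K[1,1]*q[...,1]/q[...,2]+K[1,2]],-1)
E
python3 - <<'E'
from h import *
for n,pts in(("top",[(335,172),(257,170),(300,205),(440,132),(290,235),(450,60),(425,165)]),("scene",[(281,228),(192,160),(335,280),(192,170),(340,130)])):
    c=load(n+"0.npz");P=cloud(c)
    for u,v in pts: print(n,u,v,P[v,u].round(4))
t=load("top0.npz")["image"][:,:,::-1];s=load("scene0.npz")["image"][:,:,::-1]
a=cv2.resize(t[135:205,290:390],None,fx=4,fy=4,interpolation=cv2.INTER_CUBIC)
b=cv2.resize(t[95:165,390:490],None,fx=4,fy=4,interpolation=cv2.INTER_CUBIC)
d=cv2.resize(s[205:275,230:330],None,fx=4,fy=4,interpolation=cv2.INTER_CUBIC)
e=cv2.resize(s[140:210,145:245],None,fx=4,fy=4,interpolation=cv2.INTER_CUBIC)
cv2.imwrite("pics/crop1.png",np.vstack([np.hstack([a,b]),np.hstack([d,e])]))
E
```

```text
top 335 172 [0.4891 0.0605 0.1193]
top 257 170 [0.4911 0.2713 0.1161]
top 300 205 [0.4169 0.1596 0.0033]
top 440 132 [ 0.5776 -0.1992  0.198 ]
top 290 235 [0.3211 0.1789 0.0762]
top 450 60 [ 0.8703 -0.2856  0.0372]
top 425 165 [ 0.5069 -0.1742  0.1426]
scene 281 228 [0.4936 0.0755 0.1023]
scene 192 160 [ 0.5839 -0.1887  0.1968]
scene 335 280 [0.5027 0.2906 0.1059]
scene 192 170 [ 0.591  -0.1814  0.1733]
scene 340 130 [-0.0865 -0.4002  0.0019]
```

View pics/crop1.png

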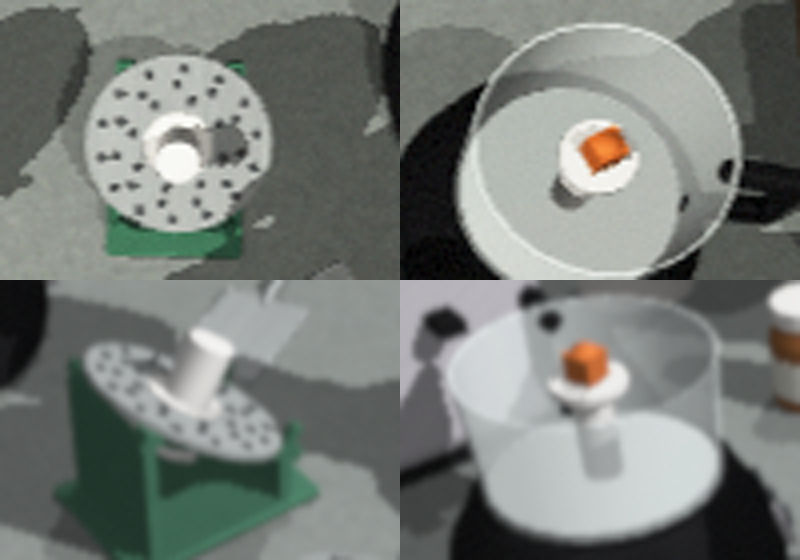

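Run:
```python
from h import *
T=load("top0.npz");S=load("scene0.npz")
res={}
def steel(c,box,name):
    P=cloud(c);hsv=cv2.cvtColor(c["image"],cv2.COLOR_RGB2HSV)
    u0,v0,u1,v1=box
    Q=P[v0:v1,u0:u1].reshape(-1,3);H=hsv[v0:v1,u0:u1].reshape(-1,3)
    ok=np.isfinite(Q[:,0])&(H[:,1]<40)&(Q[:,2]>0.045)&(Q[:,2]<0.125)
    Q=Q[ok]
    # ransac plane
    rng=np.random.default_rng(0);best=None
    for _ in range(500):
        a=Q[rng.choice(len(Q),3,False)];n=np.cross(a[1]-a[0],a[2]-a[0]);l=np.linalg.norm(n)
        if l<1e-5: continue
        n/=l;i=abs((Q-a[0])@n)<0.003
        if best is None or i.sum()>best.sum():best=i
    for _ in range(3):
        m=Q[best].mean(0);n=np.linalg.svd(Q[best]-m)[2][2];n*=np.sign(n[2]);best=abs((Q-m)@n)<0.003
    A=Q[best]
    e1=np.cross(n,[0,0,1]);e1/=np.linalg.norm(e1);e2=np.cross(n,e1)
    xy=np.stack([(A-m)@e1,(A-m)@e2],-1).astype(np.float32)
    (cx,cy),r=cv2.minEnclosingCircle(xy)
    C=m+cx*e1+cy*e2
    print(name,len(Q),best.sum(),"tilt",np.degrees(np.arccos(n[2])),"az",np.degrees(np.arctan2(n[1],n[0])),"r",r,"C",C.round(4),"knobgrip",(C+n*.024).round(4),"end",(C+n*.04).round(4))
steel(T,(305,140,365,200),"grater top");steel(S,(245,212,305,262),"grater scene")
steel(T,(228,140,290,200),"slicer top")
for c,n,box in((T,"top",(420,110,465,160)),(S,"scene",(175,145,215,185))):
    P=cloud(c);hsv=cv2.cvtColor(c["image"],cv2.COLOR_RGB2HSV);m=(hsv[...,1]>150)&(hsv[...,0]<20)
    M=np.zeros_like(m);M[box[1]:box[3],box[0]:box[2]]=m[box[1]:box[3],box[0]:box[2]]
    Q=P[M];print(n,"orange n",M.sum(),"z",np.percentile(Q[:,2],[5,50,95]).round(4))
    t=Q[Q[:,2]>0.190];print(" top pts mean",t.mean(0).round(4),(t.min(0)+t.max(0))/2,t.max(0)-t.min(0))
    B=(hsv[...,1]<40)&(abs(P[...,2]-.175)<.004)
    W=np.zeros_like(m);W[box[1]:box[3],box[0]:box[2]]=B[box[1]:box[3],box[0]:box[2]]
    q=P[W][:,:2].astype(np.float32);print(" collar",len(q),cv2.minEnclosingCircle(q),P[W].mean(0))
# rim circle
P=cloud(T);hsv=cv2.cvtColor(T["image"],cv2.COLOR_RGB2HSV)
Z=P[...,2];print("heights free area:")
for x in np.arange(.26,.48,.03):
    row=[]
    for y in np.arange(-.2,.16,.03):
        sel=(abs(P[...,0]-x)<.015)&(abs(P[...,1]-y)<.015);row.append("%3d"%(np.nanmax(Z[sel])*1000) if sel.any() else " --")
    print(round(x,2),row)
```

```text
grater top 1624 1281 tilt 31.995938432333404 az 179.70060537002811 r 0.06532779335975647 C [0.5028 0.0633 0.0786] knobgrip [0.4901 0.0634 0.099 ] end [0.4816 0.0634 0.1125]
grater scene 968 697 tilt 31.678380579361676 az 179.08298161653587 r 0.0690554529428482 C [0.5022 0.0631 0.0798] knobgrip [0.4896 0.0633 0.1002] end [0.4812 0.0634 0.1138]
slicer top 1558 1290 tilt 31.76616335099538 az -166.79992645209674 r 0.06820564717054367 C [0.5016 0.2836 0.0771] knobgrip [0.4893 0.2807 0.0975] end [0.4811 0.2788 0.1111]
top orange n 84 z [0.1831 0.196  0.1998]
 top pts mean [ 0.5801 -0.2028  0.1967] [ 0.58004413 -0.20271175  0.19663275] [0.02294067 0.02541945 0.01264053]
 collar 199 ((0.5773898363113403, -0.20892319083213806), 0.08288292586803436) [ 0.58356572 -0.20658454  0.17496795]
scene orange n 69 z [0.1821 0.1931 0.1997]
 top pts mean [ 0.5839 -0.1963  0.196 ] [ 0.58289728 -0.19615374  0.1957414 ] [0.01959125 0.01875381 0.01120388]
 collar 332 ((0.5838122963905334, -0.22183407843112946), 0.10515107959508896) [ 0.57994302 -0.19776917  0.1752423 ]
heights free area:
0.26 ['  4', '  6', ' 22', ' 23', '  5', '  5', '  4', '  4', '  3', '  3', '  5', ' 27']
0.29 ['  7', '  4', '  5', ' 22', ' 17', '  4', '  6', '  5', '  4', '  4', '  5', ' 37']
0.32 ['  5', '  5', '  5', ' 13', ' 16', '  6', '  5', '  4', '  4', '  5', '  5', ' 37']
0.35 ['  4', '  5', '  6', '  6', ' 14', '  7', '  5', '  5', '  5', '  5', '  4', ' 36']
0.38 ['  6', '  5', '  4', '  4', '  8', '  7', '  7', '  5', '  5', '  5', '  6', ' 35']
0.41 ['  5', '  4', '  5', '  4', ' 11', '  7', ' 10', '  4', '  6', '  6', '  4', '  4']
0.44 ['  6', '  5', '  4', '  5', '  4', '  8', '  5', ' 60', ' 57', ' 52', ' 60', '  4']
0.47 [' 82', ' 76', ' 63', '  6', '  5', '  4', '  4', ' 73', '116', '117', ' 72', ' 68']
```

>>> send_rows(
  increments=[
    [[0,0,0,-7.9],[0,0,0,-7.9],[-0.033,0.028,0,0],[-0.033,0.028,0,0],[-0.033,0.028,0,0],[-0.033,0.028,0,0],[-0.033,0.028,0,0],[-0.033,0.028,0,0]],
  ],
  hand=-0.4,
)

```text
clock: 0.9
eef_pos: [0.3074, 0.2816, 0.2375]
tool_rot: [0.697, 0.717, -0.004, 0.001]
ft_force: [1.6, 0.4, -0.2]
grip_width: 0.0599
```

```bash
cat > st.py <<'E'
from workcell import bot
from h import *
o=bot.get_obs();M=R.from_quat(o["tool_rot"]).as_matrix()
print("t",round(o["clock"],2),"p",o["eef_pos"].round(4),"x",M[:,0].round(3),"z",M[:,2].round(3),"F",o["ft_force"].round(2),"T",o["ft_torque"].round(2),"w",round(o["grip_width"],4),"q6",o["joint_pos"].round(2))
E
python3 st.py
```

```text
t 0.9 p [0.3074 0.2816 0.2375] x [-0.027  1.    -0.007] z [-0.004 -0.008 -1.   ] F [ 1.61  0.42 -0.16] T [ 0.04 -0.05  0.02] w 0.0599 q6 [ 0.74  0.08 -0.2   1.3  -0.    0.72]
```

>>> send_rows(
  increments=[
    [[-0.037,0.029,0,1.6],[-0.037,0.029,0,0],[-0.037,0.029,0,0],[-0.037,0.029,0,0],[-0.037,0.029,0,0],[-0.037,0.029,0,0],[0,0,0,0],[0,0,0,0]],
  ],
)

```text
clock: 1.7
eef_pos: [0.4887, 0.0446, 0.2354]
tool_rot: [0.711, 0.703, -0.006, 0.0]
ft_force: [-0.1, -0.6, -0.5]
grip_width: 0.06
```

```bash
python3 st.py
```

```text
t 1.7 p [0.4887 0.0446 0.2354] x [ 0.011  1.    -0.008] z [-0.008 -0.008 -1.   ] F [-0.08 -0.56 -0.48] T [ 0.05  0.03 -0.  ] w 0.06 q6 [ 0.1   0.23 -0.02  1.32 -0.01  0.11]
```

>>> send_rows(
  increments=[
    [[0.018,0,0.02,0],[0,0,0.03,0],[0,0,0.03,0],[0,0,0.02,0],[0,0,0.01,0],[0,0,0,0],[0,0,0,0],[0,0,0,0]],
  ],
)

```text
clock: 2.5
eef_pos: [0.4843, 0.0694, 0.1235]
tool_rot: [0.707, 0.707, -0.005, 0.0]
ft_force: [0.1, 0.5, -0.2]
grip_width: 0.06
```

```bash
python3 st.py
python3 - <<'E'
from workcell import viewer
import cv2,numpy as np
from h import *
for n in("scene","top"):
    c=viewer.camera(n); np.savez(f"{n}1.npz",**c)
    im=c["image"][:,:,::-1]; u,v=proj(c,[.488,.063,.1]).astype(int)
    cv2.imwrite(f"pics/{n}1.png",cv2.resize(im[max(0,v-60):v+60,u-80:u+80],None,fx=4,fy=4,interpolation=cv2.INTER_CUBIC))
E
```

```text
t 2.5 p [0.4843 0.0694 0.1235] x [ 0.     1.    -0.007] z [-0.007 -0.007 -1.   ] F [ 0.09  0.48 -0.23] T [ 0.01 -0.   -0.04] w 0.06 q6 [ 0.15  0.31 -0.22  1.04 -0.01  0.15]
```

View pics/scene1.png

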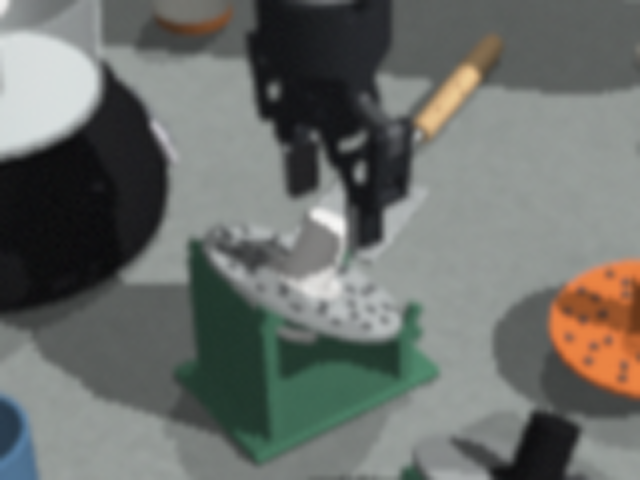

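The picture shows the fingers straddling the white knob, about (320,240) in the crop, with room either side. I'll descend the rest of the way and close.

>>> send_rows(
  increments=[
    [[-0.006,0.004,0.014,0],[0,0,0.012,0],[0,0,0.003,0],[0,0,0,0],[0,0,0,0],[0,0,0,0],[0,0,0,0],[0,0,0,0]],
  ],
)

```text
clock: 3.4
eef_pos: [0.4916, 0.0636, 0.0978]
tool_rot: [0.707, 0.707, -0.001, 0.003]
ft_force: [-0.4, 0.6, -0.2]
grip_width: 0.0597
```

```bash
python3 st.py
```

```text
t 3.4 p [0.4916 0.0636 0.0978] x [ 0.001  1.    -0.005] z [ 0.002 -0.005 -1.   ] F [-0.36  0.65 -0.24] T [ 0.01 -0.01 -0.01] w 0.0597 q6 [ 0.13  0.35 -0.25  0.97 -0.01  0.13]
```

>>> send_rows(
  increments=[
    [[0,-0.004,0.004,0],[0,0,0,0],[0,0,0,0],[0,0,0,0],[0,0,0,0],[0,0,0,0],[0,0,0,0],[0,0,0,0]],
  ],
  hand=1,
)

```text
clock: 4.2
eef_pos: [0.4874, 0.0637, 0.094]
tool_rot: [0.707, 0.707, -0.001, 0.003]
ft_force: [0.2, -0.3, 0.5]
grip_width: 0.0281
```

```bash
python3 st.py
```

```text
t 4.2 p [0.4874 0.0637 0.094 ] x [ 0.001  1.    -0.005] z [ 0.003 -0.005 -1.   ] F [ 0.17 -0.28  0.46] T [-0.01  0.1   0.01] w 0.0281 q6 [ 0.13  0.34 -0.27  0.96 -0.01  0.13]
```

>>> send_rows(
  increments=[
    [[0,-0.0053,-0.0085,0],[0,-0.0053,-0.0085,0],[0,-0.0053,-0.0085,0],[0,-0.0053,-0.0085,0],[0,-0.008,-0.014,0],[0,-0.008,-0.014,0],[0,-0.008,-0.014,0],[0,0,0,0]],
  ],
)

```text
clock: 5.0
eef_pos: [0.4364, 0.064, 0.1755]
tool_rot: [0.707, 0.707, -0.002, 0.002]
ft_force: [0.2, 0.3, -1.5]
grip_width: 0.0283
```

```bash
python3 st.py
cat > snap.py <<'E'
import sys
from workcell import viewer,bot
from h import *
tag=sys.argv[1]; p=np.array(bot.get_obs()["eef_pos"]); p=np.array([float(a) for a in sys.argv[2:5]]) if len(sys.argv)>2 else p
out=[]
for n in("scene","top"):
    c=viewer.camera(n); np.savez(f"{n}{tag}.npz",**c)
    im=c["image"][:,:,::-1]; u,v=proj(c,p).astype(int); u=np.clip(u,60,579);v=np.clip(v,60,339)
    out.append(cv2.resize(im[v-60:v+60,u-60:u+60],None,fx=3.3,fy=3.3,interpolation=cv2.INTER_CUBIC)); print(n,"origin",u-60,v-60)
cv2.imwrite(f"pics/s{tag}.png",np.hstack(out))
E
python3 snap.py 2
```

```text
t 5.0 p [0.4364 0.064  0.1755] x [ 0.001  1.    -0.005] z [ 0.    -0.005 -1.   ] F [ 0.19  0.26 -1.52] T [-0.01 -0.04 -0.01] w 0.0283 q6 [ 0.15  0.17 -0.27  1.14 -0.01  0.15]
scene origin 237 132
top origin 273 126
```

View pics/s2.png

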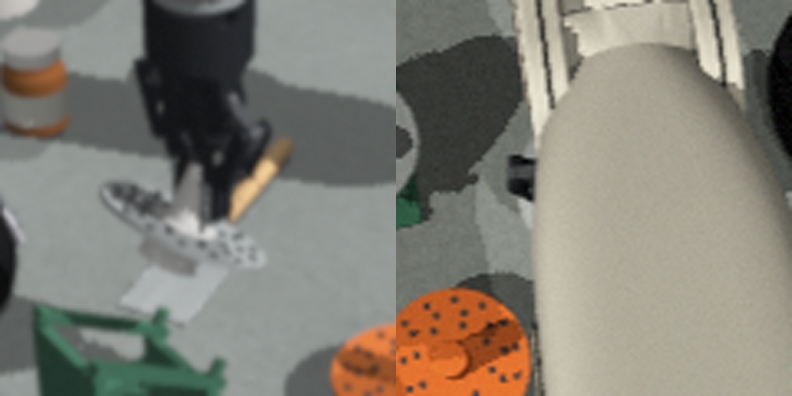

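>>> send_rows(
  increments=[
    [[-0.011,-0.035,0,0],[-0.011,-0.035,0,0],[-0.011,-0.035,0,0],[0,0,0.02,0],[0,0,0.025,0],[0,0,0.02,0],[0,0,0.01,0],[0,0,0,0]],
  ],
)

```text
clock: 5.9
eef_pos: [0.3262, 0.029, 0.092]
tool_rot: [0.708, 0.707, -0.004, 0.0]
ft_force: [-0.3, 0.5, -1.3]
grip_width: 0.0281
```

```bash
python3 st.py
```

```text
t 5.9 p [0.3262 0.029  0.092 ] x [ 0.001  1.    -0.006] z [-0.005 -0.006 -1.   ] F [-0.33  0.52 -1.32] T [-0.    0.09  0.04] w 0.0281 q6 [ 0.09  0.05 -0.65  0.87 -0.01  0.09]
```

>>> send_rows(
  increments=[
    [[0,0,0.014,0],[0,0,0.01,0],[0,0,0.004,0],[0,0,0.003,0],[0,0,0.003,0],[0,0,0.002,0],[0,0,0,0],[0,0,0,0]],
  ],
)

```text
clock: 6.7
eef_pos: [0.3286, 0.0289, 0.056]
tool_rot: [0.708, 0.707, -0.003, 0.001]
ft_force: [0.1, 0.9, -1.9]
grip_width: 0.0285
```

```bash
python3 st.py;python3 snap.py 3
```

```text
t 6.7 p [0.3286 0.0289 0.056 ] x [ 0.001  1.    -0.006] z [-0.003 -0.006 -1.   ] F [ 0.11  0.89 -1.92] T [ 0.01 -0.01  0.05] w 0.0285 q6 [ 0.09  0.12 -0.7   0.75 -0.01  0.09]
scene origin 263 150
top origin 284 174
```

View pics/s3.png

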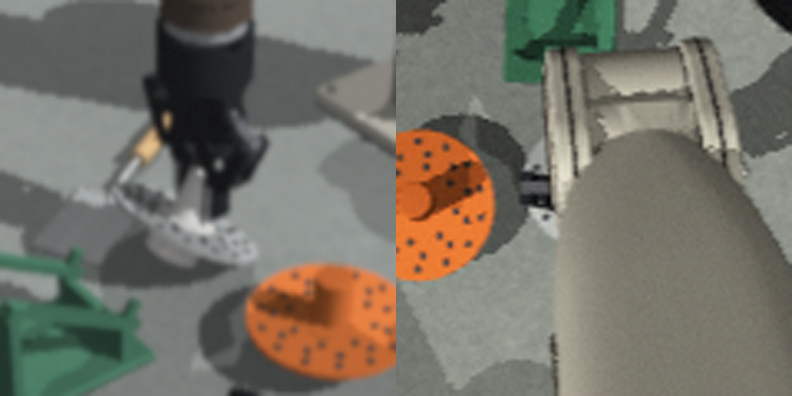

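>>> send_rows(
  increments=[
    [[0,0,0.003,0],[0,0,0.003,0],[0,0,0.002,0],[0,0,0,0],[0,0,0,0],[0,0,0,0],[0,0,0,0],[0,0,0,0]],
  ],
)

```text
clock: 7.6
eef_pos: [0.33, 0.029, 0.0536]
tool_rot: [0.708, 0.707, -0.001, 0.003]
ft_force: [0.9, -0.1, 0.5]
grip_width: 0.0283
```

```bash
python3 st.py
```

```text
t 7.6 p [0.33   0.029  0.0536] x [ 0.001  1.    -0.006] z [ 0.002 -0.006 -1.   ] F [ 0.88 -0.14  0.46] T [ 0.03  0.05 -0.01] w 0.0283 q6 [ 0.09  0.12 -0.71  0.74 -0.01  0.09]
```

>>> send_rows(
  increments=[
    [[0,0,0,0],[0,0,0,0],[0,0,0,0],[0,0,0,0],[0,0,0,0],[0,0,0,0],[0,0,0,0],[0,0,0,0]],
  ],
  hand=-0.2,
)

```text
clock: 8.4
eef_pos: [0.3308, 0.0291, 0.0536]
tool_rot: [0.708, 0.707, -0.001, 0.003]
ft_force: [1.1, -1.2, 0.1]
grip_width: 0.0513
```

```bash
python3 st.py;python3 snap.py 4
```

```text
t 8.4 p [0.3308 0.0291 0.0536] x [ 0.001  1.    -0.006] z [ 0.003 -0.006 -1.   ] F [ 1.1  -1.18  0.08] T [ 0.02  0.01 -0.07] w 0.0513 q6 [ 0.09  0.12 -0.7   0.74 -0.01  0.09]
scene origin 262 151
top origin 284 173
```

View pics/s4.png

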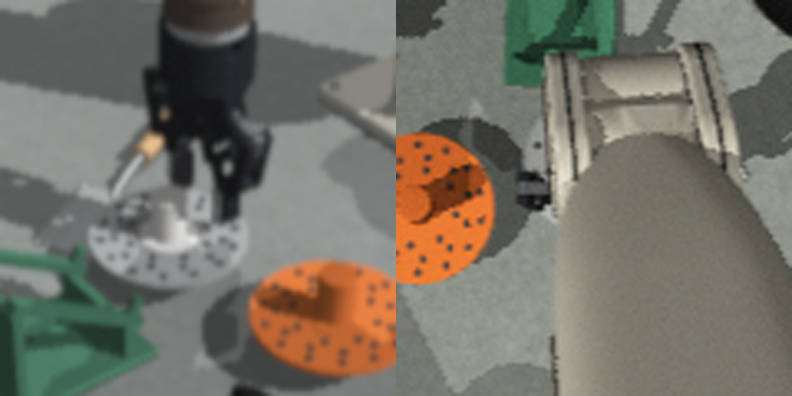

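The disc has settled level on its hub, with its knob at about (165,215) in the left crop. Next I measure its centre.

Run:
```python
from h import *
c=load("scene4.npz");P=cloud(c);hsv=cv2.cvtColor(c["image"],cv2.COLOR_RGB2HSV)
near=(np.hypot(P[...,0]-.36,P[...,1]-.03)<.1)&(hsv[...,1]<70)
A=P[near&(abs(P[...,2]-.032)<.004)]
m=A.mean(0);n=np.linalg.svd(A-m)[2][2];print(len(A),"normal",n*np.sign(n[2]),m)
xy=A[:,:2].astype(np.float32);print(cv2.minEnclosingCircle(xy),xy.min(0),xy.max(0))
h=cv2.convexHull(xy)
print("ell",cv2.fitEllipse(h))
k=P[near&(P[...,2]>.066)&(P[...,2]<.076)&(hsv[...,1]<40)&(hsv[...,2]>90)];print(len(k),k.mean(0),cv2.minEnclosingCircle(k[:,:2].astype(np.float32)))
```

```text
898 normal [0.00427248 0.00208335 0.9999887 ] [0.37479772 0.0372302  0.03320766]
((0.3658936321735382, 0.02896074578166008), 0.06759922206401825) [ 0.30307168 -0.03852553] [0.43004403 0.09452953]
ell ((0.3653322160243988, 0.02942577563226223), (0.12889961898326874, 0.13340112566947937), 150.6639862060547)
83 [0.36523346 0.03455533 0.07209474] ((0.3602070212364197, 0.04209132120013237), 0.02682352066040039)
```

>>> send_rows(
  increments=[
    [[0,0.012,0,0],[0,0.012,0,0],[0,0.009,0.002,0],[0,0,0.002,0],[0,0,0,0],[0,0,0,0],[0,0,0,0],[0,0,0,0]],
  ],
)

```text
clock: 9.3
eef_pos: [0.3673, 0.029, 0.049]
tool_rot: [0.708, 0.707, -0.001, 0.003]
ft_force: [0.7, 0.6, -0.4]
grip_width: 0.0514
```

```bash
python3 st.py
```

```text
t 9.3 p [0.3673 0.029  0.049 ] x [ 0.001  1.    -0.006] z [ 0.002 -0.006 -1.   ] F [ 0.74  0.63 -0.44] T [ 0.04  0.03 -0.05] w 0.0514 q6 [ 0.08  0.2  -0.63  0.74 -0.01  0.08]
```

>>> send_rows(
  increments=[
    [[0,-0.001,0,0],[0,0,0,0],[0,0,0,0],[0,0,0,0],[0,0,0,0],[0,0,0,0],[0,0,-0.01,0],[0,0,-0.04,0]],
  ],
  hand=1,
)

```text
clock: 10.1
eef_pos: [0.3605, 0.0289, 0.0958]
tool_rot: [0.708, 0.707, -0.006, -0.001]
ft_force: [0.4, 0.6, -1.4]
grip_width: 0.0284
```

```bash
python3 st.py
```

```text
t 10.1 p [0.3605 0.0289 0.0958] x [ 0.001  1.    -0.007] z [-0.01  -0.007 -1.   ] F [ 0.35  0.57 -1.35] T [ 0.06 -0.05  0.02] w 0.0284 q6 [ 0.08  0.12 -0.57  0.9  -0.01  0.09]
```

Run:
```python
from h import *
T=load("top0.npz");S=load("scene0.npz")
for c,n,box in((T,"top",(420,110,465,160)),(S,"scene",(175,145,215,185))):
    P=cloud(c);hsv=cv2.cvtColor(c["image"],cv2.COLOR_RGB2HSV)
    W=(hsv[...,1]<45)&(abs(P[...,2]-.175)<.003)&(np.hypot(P[...,0]-.582,P[...,1]+.2)<.033)
    q=P[W][:,:2].astype(np.float32);print(n,"collar",len(q),cv2.minEnclosingCircle(q),cv2.fitEllipse(cv2.convexHull(q)))
    V=(hsv[...,1]>150)&(hsv[...,0]<20)&(P[...,2]>.193)&(np.hypot(P[...,0]-.582,P[...,1]+.2)<.03)
    q=P[V][:,:2].astype(np.float32);print(" spindle top",len(q),cv2.minAreaRect(q),P[V].mean(0))
    # bowl rim by depth
    V=(abs(P[...,2]-.19)<.004)&(np.hypot(P[...,0]-.582,P[...,1]+.2)<.095)&(np.hypot(P[...,0]-.582,P[...,1]+.2)>.07)
    q=P[V][:,:2]
    if len(q)>20:
        A=np.c_[2*q,np.ones(len(q))];s=np.linalg.lstsq(A,(q**2).sum(1),rcond=None)[0];print(" rim",len(q),s[:2],np.sqrt(s[2]+s[0]**2+s[1]**2))
```

```text
top collar 165 ((0.5817590355873108, -0.20304465293884277), 0.02552845887839794) ((0.5816183090209961, -0.20305757224559784), (0.048562195152044296, 0.04942421242594719), 25.070688247680664)
 spindle top 62 ((0.5811741352081299, -0.20355643332004547), (0.019576022401452065, 0.02133260667324066), 29.521869659423828) [ 0.58054472 -0.20275633  0.19700223]
 rim 320 [ 0.5816481  -0.20327929] 0.08297109834521317
scene collar 103 ((0.5824669003486633, -0.19968727231025696), 0.026538683101534843) ((0.5825371146202087, -0.20057670772075653), (0.048008959740400314, 0.050907593220472336), 124.81980895996094)
 spindle top 35 ((0.5824297070503235, -0.19736379384994507), (0.016943106427788734, 0.01639670319855213), 19.840177536010742) [ 0.5831827  -0.19667398  0.19707663]
 rim 354 [ 0.58264205 -0.20158029] 0.08297068190162332
```

>>> send_rows(
  increments=[
    [[0,0,-0.045,0],[0,0,-0.045,0],[0,0,-0.045,0],[0,0,-0.04,0],[-0.03,0.028,0,0],[-0.03,0.028,0,0],[-0.03,0.028,0,0],[-0.03,0.028,0,0]],
  ],
)

```text
clock: 10.9
eef_pos: [0.4746, -0.0899, 0.2819]
tool_rot: [0.704, 0.71, -0.004, 0.0]
ft_force: [1.3, 0.6, -2.0]
grip_width: 0.0287
```

```bash
python3 st.py
```

```text
t 10.9 p [ 0.4746 -0.0899  0.2819] x [-0.009  1.    -0.005] z [-0.005 -0.005 -1.   ] F [ 1.34  0.58 -2.01] T [-0.01 -0.07 -0.  ] w 0.0287 q6 [-0.18  0.2   0.05  1.43 -0.01 -0.19]
```

>>> send_rows(
  increments=[
    [[-0.028,0.027,0,0],[-0.028,0.027,0,0],[-0.028,0.027,0,0],[-0.015,0.014,0,0],[0,0,0,0],[0,0,0,0],[0,0,0,0],[0,0,0,0]],
  ],
)

```text
clock: 11.7
eef_pos: [0.5728, -0.1949, 0.2735]
tool_rot: [0.706, 0.709, -0.006, -0.006]
ft_force: [-0.3, -0.2, -2.7]
grip_width: 0.0288
```

```bash
python3 st.py; python3 snap.py 5
python3 - <<'E'
from h import *
c=load("scene5.npz");P=cloud(c);hsv=cv2.cvtColor(c["image"],cv2.COLOR_RGB2HSV)
near=(np.hypot(P[...,0]-.582,P[...,1]+.2025)<.09)&(hsv[...,1]<70)
A=P[near&(abs(P[...,2]-.268)<.02)]
rng=np.random.default_rng(0);b=None
for _ in range(300):
    a=A[rng.choice(len(A),3,False)];n=np.cross(a[1]-a[0],a[2]-a[0]);l=np.linalg.norm(n)
    if l<1e-6: continue
    n/=l
    if abs(n[2])<.9: continue
    i=abs((A-a[0])@n)<.002
    if b is None or i.sum()>b.sum(): b=i
B=A[b];m=B.mean(0);n=np.linalg.svd(B-m)[2][2];n*=np.sign(n[2]);print(len(A),len(B),"n",n.round(3),m)
q=B[:,:2].astype(np.float32);print(cv2.minEnclosingCircle(q),cv2.fitEllipse(cv2.convexHull(q)))
E
```

```text
t 11.7 p [ 0.5728 -0.1949  0.2735] x [-0.004  1.    -0.001] z [-0.017 -0.001 -1.   ] F [-0.3  -0.16 -2.72] T [-0.01  0.03 -0.05] w 0.0288 q6 [-0.32  0.46  0.4   1.53 -0.01 -0.33]
scene origin 130 70
top origin 387 62
1038 801 n [ 0.021 -0.     1.   ] [ 0.57643472 -0.18482002  0.25753575]
((0.5726192593574524, -0.19328747689723969), 0.06711263209581375) ((0.5721623301506042, -0.19342561066150665), (0.12932702898979187, 0.13352243602275848), 161.88096618652344)
```

View pics/s5.png

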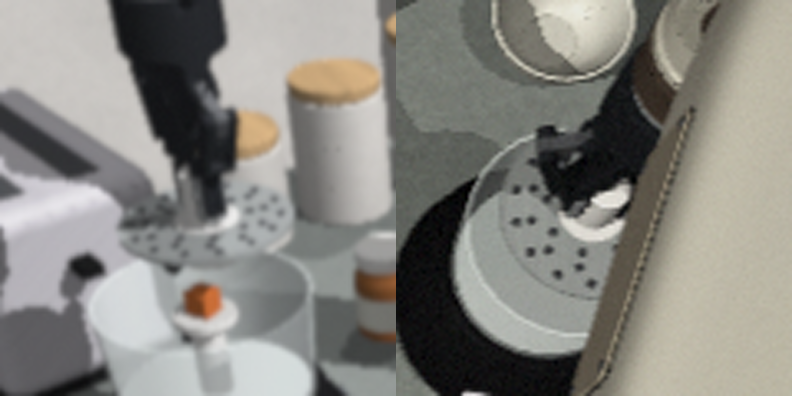

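>>> send_rows(
  increments=[
    [[-0.0075,0.0095,0,0],[0,0,0.01,0],[0,0,0.005,0],[0,0,0,0],[0,0,0,0],[0,0,0,0],[0,0,0,0],[0,0,0,0]],
  ],
)

```text
clock: 12.6
eef_pos: [0.5805, -0.1993, 0.26]
tool_rot: [0.704, 0.71, -0.006, -0.005]
ft_force: [0.7, -1.0, -2.0]
grip_width: 0.0285
```

```bash
python3 st.py
```

```text
t 12.6 p [ 0.5805 -0.1993  0.26  ] x [-0.008  1.    -0.001] z [-0.015 -0.001 -1.   ] F [ 0.74 -0.97 -2.04] T [-0.04  0.    0.  ] w 0.0285 q6 [-0.33  0.48  0.4   1.5  -0.01 -0.34]
```

>>> send_rows(
  increments=[
    [[-0.003,0.002,0.006,0],[0,0,0.006,0],[0,0,0.004,0],[0,0,0.002,0],[0,0,0.002,0],[0,0,0,0],[0,0,0,0],[0,0,0,0]],
  ],
)

```text
clock: 13.4
eef_pos: [0.5822, -0.2027, 0.2377]
tool_rot: [0.705, 0.71, -0.006, -0.005]
ft_force: [0.5, -0.1, -2.1]
grip_width: 0.0285
```

```bash
python3 st.py;python3 snap.py 6
```

```text
t 13.4 p [ 0.5822 -0.2027  0.2377] x [-0.007  1.    -0.001] z [-0.016 -0.001 -1.   ] F [ 0.48 -0.13 -2.12] T [ 0.07 -0.05 -0.04] w 0.0285 q6 [-0.33  0.49  0.36  1.45 -0.01 -0.34]
scene origin 127 83
top origin 386 64
```

View pics/s6.png

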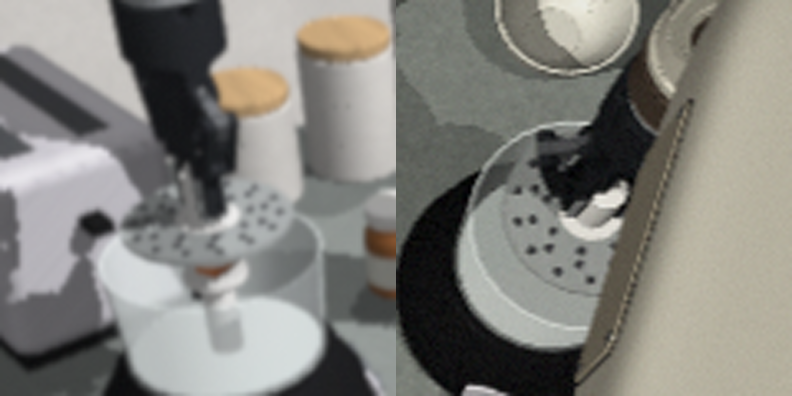

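>>> send_rows(
  increments=[
    [[0,0,0.001,0],[0,0,0.001,0],[0,0,0.001,0],[0,0,0.001,0],[0,0,0,0],[0,0,0,0],[0,0,0,0],[0,0,0,0]],
  ],
)

```text
clock: 14.3
eef_pos: [0.5827, -0.2029, 0.2363]
tool_rot: [0.705, 0.71, -0.005, -0.003]
ft_force: [-0.8, 0.5, 1.3]
grip_width: 0.0288
```

```bash
python3 st.py
```

```text
t 14.3 p [ 0.5827 -0.2029  0.2363] x [-0.007  1.    -0.002] z [-0.012 -0.002 -1.   ] F [-0.76  0.49  1.25] T [ 0.08  0.12 -0.01] w 0.0288 q6 [-0.33  0.49  0.35  1.44 -0.01 -0.34]
```

>>> send_rows(
  increments=[
    [[0,0,0.002,4],[0,0,0.002,4],[0,0,0.002,4],[0,0,0.002,4],[0,0,0.002,4],[0,0,0.002,4],[0,0,0.002,4],[0,0,0.002,4]],
  ],
)

```text
clock: 15.1
eef_pos: [0.5853, -0.2056, 0.2362]
tool_rot: [0.878, 0.478, 0.0, 0.008]
ft_force: [-4.4, 0.5, 8.8]
grip_width: 0.0285
```

```bash
python3 st.py
```

```text
t 15.1 p [ 0.5853 -0.2056  0.2362] x [ 0.543  0.84  -0.007] z [ 0.008 -0.013 -1.   ] F [-4.4   0.46  8.81] T [0.1  1.08 0.05] w 0.0285 q6 [-0.33  0.48  0.33  1.41 -0.01  0.24]
```

>>> send_rows(
  increments=[
    [[0.001,-0.003,-0.001,0],[0,-0.001,0,0],[0,0,0.001,4],[0,0,0.001,4],[0,0,0.001,4],[0,0,0.001,4],[0,0,0.001,4],[0,0,0.001,0]],
  ],
)

```text
clock: 15.9
eef_pos: [0.5847, -0.2036, 0.2359]
tool_rot: [0.949, 0.314, 0.005, 0.011]
ft_force: [-2.2, 1.2, 6.5]
grip_width: 0.0286
```

```bash
python3 st.py
```

```text
t 15.9 p [ 0.5847 -0.2036  0.2359] x [0.803 0.596 0.003] z [ 0.017 -0.018 -1.   ] F [-2.19  1.22  6.51] T [ 0.26  0.56 -0.03] w 0.0286 q6 [-0.33  0.47  0.32  1.4  -0.01  0.6 ]
```

>>> send_rows(
  increments=[
    [[-0.001,-0.002,0,3],[0,0,0.001,3],[0,0,0.001,3],[0,-0.001,0.001,3],[0,0,0.001,3],[0,0,0.001,3],[0,-0.001,0.001,3],[0,0,0.001,0]],
  ],
)

```text
clock: 16.7
eef_pos: [0.5822, -0.2029, 0.2244]
tool_rot: [0.991, 0.131, 0.005, 0.012]
ft_force: [-1.1, -0.3, 5.2]
grip_width: 0.0284
```

```bash
python3 st.py;python3 snap.py 7
```

```text
t 16.7 p [ 0.5822 -0.2029  0.2244] x [0.965 0.261 0.007] z [ 0.014 -0.023 -1.   ] F [-1.08 -0.34  5.18] T [-0.11  0.37  0.  ] w 0.0284 q6 [-0.33  0.47  0.29  1.37 -0.02  0.98]
scene origin 128 87
top origin 384 66
```

View pics/s7.png

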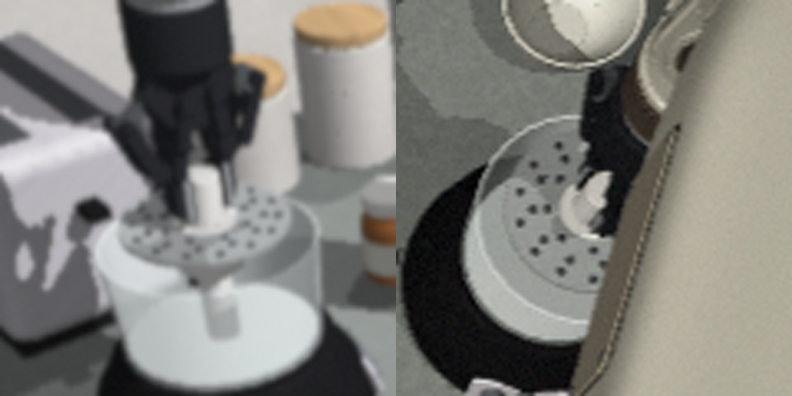

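The disc dropped 12 mm, to TCP z 0.224. The hub now covers the orange spindle and sits on the collar, at about (215,270) in the left crop. I'll press lightly once more while holding it to make sure.

>>> send_rows(
  increments=[
    [[0,0,0.001,0],[0,0,0.002,0],[0,0,0.002,0],[0,0,0.002,0],[0,0,0.001,0],[0,0,0,0],[0,0,0,0],[0,0,0,0]],
  ],
)

```text
clock: 17.6
eef_pos: [0.582, -0.2027, 0.2247]
tool_rot: [0.991, 0.135, 0.009, 0.013]
ft_force: [-0.9, -1.2, 2.6]
grip_width: 0.0286
```

```bash
python3 st.py
cat > disc.py <<'E'
import sys
from h import *
c=load(sys.argv[1]);P=cloud(c);hsv=cv2.cvtColor(c["image"],cv2.COLOR_RGB2HSV)
A=P[(np.hypot(P[...,0]-.582,P[...,1]+.2025)<.075)&(hsv[...,1]<70)&(abs(P[...,2]-.207)<.006)]
m=A.mean(0)
for _ in range(3):
    n=np.linalg.svd(A-m)[2][2];n*=np.sign(n[2]);A=A[abs((A-m)@n)<.003];m=A.mean(0)
q=A[:,:2].astype(np.float32);e=cv2.fitEllipse(cv2.convexHull(q))
zc=m[2]-(n[0]*(e[0][0]-m[0])+n[1]*(e[0][1]-m[1]))/n[2]
print(len(A),"n",n.round(3),"centre",e[0],"steel top z",zc.round(4),"diam",e[1])
E
python3 snap.py 8; python3 disc.py scene8.npz
```

```text
t 17.6 p [ 0.582  -0.2027  0.2247] x [0.963 0.268 0.013] z [ 0.021 -0.024 -0.999] F [-0.92 -1.23  2.63] T [-0.24  0.34 -0.04] w 0.0286 q6 [-0.33  0.46  0.28  1.36 -0.02  0.97]
scene origin 128 87
top origin 384 66
825 n [-0.018  0.027  0.999] centre (0.582349419593811, -0.20162954926490784) steel top z 0.2088 diam (0.12863552570343018, 0.13441212475299835)
```

>>> send_rows(
  increments=[
    [[0,0,0,0],[0,0,0,0],[0,0,0,0],[0,0,0,0],[0,0,0,0],[0,0,0,0],[0,0,0,0],[0,0,0,0]],
  ],
  hand=-0.4,
)

```text
clock: 18.5
eef_pos: [0.5825, -0.2011, 0.2227]
tool_rot: [0.991, 0.136, 0.008, 0.011]
ft_force: [-0.7, -1.0, 0.2]
grip_width: 0.0598
```

```bash
python3 st.py;python3 snap.py 9;python3 disc.py scene9.npz
```

```text
t 18.5 p [ 0.5825 -0.2011  0.2227] x [0.963 0.269 0.013] z [ 0.019 -0.02  -1.   ] F [-0.75 -0.95  0.21] T [0.02 0.01 0.02] w 0.0598 q6 [-0.33  0.46  0.27  1.36 -0.01  0.97]
scene origin 128 88
top origin 383 66
761 n [0.001 0.005 1.   ] centre (0.5830368995666504, -0.20140716433525085) steel top z 0.2085 diam (0.1292334944009781, 0.13079769909381866)
```

View pics/s9.png

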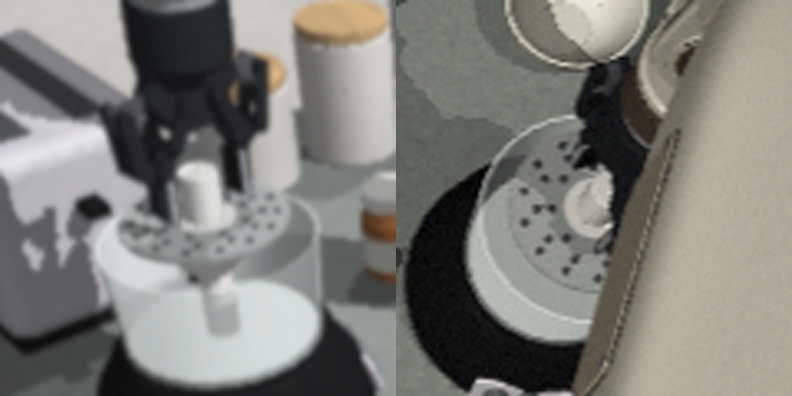

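The jaws are open, the disc is level (0.3°), and the knob stands free at (200,200) in the left crop. Retreating straight up.

>>> send_rows(
  increments=[
    [[0,0,-0.008,0],[0,0,-0.015,0],[0,0,-0.025,0],[0,0,-0.03,0],[0,0,-0.03,0],[0,0,-0.02,0],[0,0,0,0],[0,0,0,0]],
  ],
)

```text
clock: 19.4
eef_pos: [0.5792, -0.1982, 0.3581]
tool_rot: [0.991, 0.135, 0.009, 0.012]
ft_force: [-0.5, 0.4, 0.2]
grip_width: 0.0596
```

```bash
python3 st.py;python3 snap.py 10 .582 -.2025 .2;python3 disc.py scene10.npz
python3 - <<'E'
from h import *
for f in("scene0.npz","scene10.npz"):
    c=load(f);P=cloud(c);hsv=cv2.cvtColor(c["image"],cv2.COLOR_RGB2HSV)
    B=P[(np.hypot(P[...,0]-.49,P[...,1]-.28)<.05)&(hsv[...,2]<60)&(P[...,2]>.095)];print("slicer knob",f,len(B),B.mean(0).round(4))
    im=c["image"]
cv2.imwrite("pics/full10.png",im[:,:,::-1])
E
```

```text
t 19.4 p [ 0.5792 -0.1982  0.3581] x [0.963 0.269 0.014] z [ 0.02  -0.021 -1.   ] F [-0.46  0.45  0.16] T [ 0.01 -0.01 -0.03] w 0.0596 q6 [-0.32  0.45  0.61  1.7  -0.01  0.98]
scene origin 130 96
top origin 381 70
889 n [0.001 0.003 1.   ] centre (0.5831863880157471, -0.20222210884094238) steel top z 0.2084 diam (0.12921969592571259, 0.13343998789787292)
slicer knob scene0.npz 191 [0.4963 0.2854 0.1086]
slicer knob scene10.npz 205 [0.4964 0.2851 0.1084]
```

View pics/full10.png

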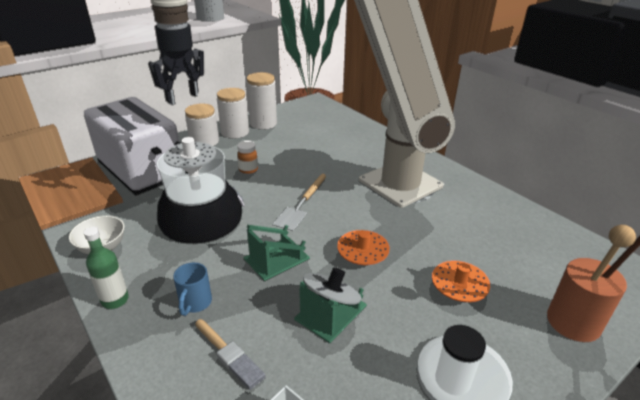

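The grating disc sits level on the processor at (190,155), the slicer is untouched at (335,290), and the arm is clear. Handing in.

```bash
python3 -c "
from workcell import order
print(order.job_done())"
```

```text
the job is handed in; nothing more can be done
None
```

The grating disc is home on the spindle, level and released, and I handed the job in at about 19.5 s; no verdict was reported.

**What I did:** I gripped the disc by its white knob, lifted it out along its own axis, and set it on the free table. The tool can only turn about its own vertical axis, so that was how I levelled it from its 32° lean. I then regripped it upright and pressed it lightly on the spindle, reading about 11 N at most. After about 75° of turning it dropped 12 mm onto the collar. I pressed once more while holding it, let go and backed off upward.

**Last checks:**
- **Disc level:** tilt is 0.2°.
- **Disc position:** it is within about 1–2 mm of the measured spindle axis.
- **Disc height:** the steel top reads 0.2084 m against the nominal 0.207 m. The same camera read 1.2 mm high when the disc lay on the table, so this agrees with fully home.
- **Slicing disc:** its knob moved less than 0.5 mm between the first and last pictures.
- **Robot:** the gripper is open with its fingertips about 10 cm above the knob, touching nothing.

**What disagreed:**
- The two cameras put the spindle 1–3 mm apart in y, and I used a value in between.
- While pressing, the tool drifted about 3–4 mm sideways and I steered it back.
- The tool also tilted by up to 1.8°. The disc levelled itself once released.

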